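# Open the screw-top canister and stow its cap

## Robot

A 6-joint arm with a two-finger parallel gripper is mounted at the origin on the work surface. World frame = base frame: x ahead of the robot, y to its left, z up, the work surface at z = 0. Lengths are in m, angles in rad, forces in N, time in s.
With the tool pointing down it reaches from about 0.35 to 0.875 m from the base axis. Payload 4.2 kg.
Tool frame: the origin (TCP) lies midway between the tips of the shut fingers; the grasp point (between the pads) lies bot.grip_point_offset behind it (bot.grip_point_offset is the distance from the TCP to the grasp point, in m); z points along the fingers, y is the line along which they close (so a half turn about z gives the same grasp; the last joint's range is limited). The gripper opens to 85 mm and grips with 20 to 120 N. Pads are 22 mm wide; open, the fingers measure 114 mm over their backs; the gripper's body (76 mm by 85 mm) begins 54 mm behind the grasp point. The pads swing forward as they close: fully open they stand 13 mm farther back than shut.
Start: joints at [1.361, 0.385, 0.008, 0, -1.194, -0.259], TCP at [0.282, 0.558, 0.231] pointing down, gripper open.
Joint ranges: [-3.14, 3.14], [-1.21, 2.06], [-1.07, 1.41], [-3.16, 2.05], [-2.99, -0.16], [-3.1, 3.1]. Speed limits (rad/s): [2.79, 2.79, 3.14, 3.14, 3.14, 3.14].

## Interface

Orientations are given as [roll, pitch, yaw] about the fixed x, y, z axes, in that order (R = Rz(yaw) Ry(pitch) Rx(roll)).
In Python, from workcell import bot gives the robot as it stands. The module is installed in compiled form; this text tells all that it offers.
- The arm moves only by the tool move_arm, never from a script. Its argument "deltas" is a list of rows, each a list of 2 entries, a list of its own where there are three numbers: the shift along the world's x, y, z in mm, then the turn about the world's z in degrees. A call has 1 to 5 rows; each row is the pose to reach, as a shift and turn from the pose commanded when the call began; what a row does not reach only later rows make up. A row lasts 1/8 s, in which the tool goes at most 62.5 mm and 10.7 degrees, less where a joint would pass 70% of its speed; a pose out of reach is approached as far as the arm can. A call with a gripper value outside its range is refused whole. "fingers" is the opening, from -1 (shut) to 1 (fully open), set as the call begins (left out, the last holds). The fingers move at their own pace and stop on an object; the grip force is fixed at half the most. Time passes only in rows, so rows that repeat a pose let the fingers close. It gives the time, the measured TCP pose, the force, the opening and the grip force at its end, in the units of the state.
- bot.get_state(): the state, without advancing time (a new reading comes with each control period).
- bot.read_camera(name): name is "side" or "top"; returns the picture (420x560x3 uint8, blue, green, red); there is no depth.
- bot.get_calibration(name): a dict with "camera_matrix" (3x3 intrinsics, pixels), "xyz" and "rotation" of the camera in the world. Camera axes: x right, y up, looking along -z (the intrinsics and any distortion apply to the point x, -y, -z); pixel columns grow to the right and rows downward; lengths in m; the calibration is good to about 2 mm. A picture is of the moment at which its call begins. get_calibration takes no time and is no camera call.
- bot.job_done(): hands the job in; it is judged then, once.
Trained networks look in the newest picture that a camera, given by its name, has taken for a name from the list of things; names that differ only in an ending like _2 or _b are one class to them, and where a whole thing is asked for, a point or a joint stands for the part that bears it (a point fixed in the world has none). Each returns a list of dicts, best first, with "conf" (0 to 1); they miss things now and then, are a little off and sometimes report something else, mostly with a low value. They report only what shows in the picture. A call takes as long as a camera call. They do not tell look-alikes from the thing itself.
- bot.search_frame(camera, label): "box" ([centre column, centre row, width, height] in pixels, round what is visible of it).
- bot.trace(camera, label): "pixels" (420x560 bool, what is visible of it) and "box" ([centre column, centre row, width, height] in pixels, round what is visible of it).
The state is a dict: "clock": time; "joint_pos": joint angles; "qvel": joint speeds; "effort": joint torques, N m; "position": TCP position; "ee_rot": TCP orientation; "contact_force": force on the tool from outside, world axes, zero at the start; "ft_torque": the same for the moment, N m; "gripper_width": opening from 0.0 (shut) to 1.0 (fully open); "gripper_force": force on a finger pad.
Only numpy, scipy, OpenCV 4.12 (cv2) and the standard library are available. Lean on these libraries where they do the work, as an engineer would, in place of code of your own. Each camera call takes 0.05 s, during which the arm holds its last target. There are 200 camera calls.

## Task

Unscrew the cap of the slim canister in the clamp stand (anticlockwise seen from above, regripping as often as needed; its thread will not let it be pulled off), lift it free and set it down gently, lying flat, on the floor of the empty blue bin. Lower it in by hand rather than dropping it, let go, and leave everything else on the bench where it is.

Things in the scene. Friction and masses are not known exactly. Their poses are not given: they have to be found in the camera images.
- canister: Slim aluminium canister, 68 mm wide, on a dark steel stand, fixed. Origin: its underside's centre, on the bench and the screw axis; z up. Body to 84 mm height, sloping shoulder to 100 mm, then the neck (42 mm over its thread) to 140 mm, inside the cap. Stand plate: x -50 to 68, y -42 to 42 mm, 8 mm thick. Its +x axis points to the stand's post.
- post_top (a point): Top centre of the stand's dark steel post, 10 mm (x) by 12 mm (y), 165 mm high, fixed 52 mm from the screw axis on the canister's +x side. Its inner face is 20 mm from the cap and it stands 19 mm above the cap's top: fingers that open or turn in its direction hit it.
- neck (a point): Centre of the neck's top, 140 mm above the bench, on the screw axis, fixed. Thread: anticlockwise from above (increasing yaw) opens; it rises 19.5 mm per turn; the cap comes free after about 205 degrees (3.6 rad), risen 11 mm, and cannot be pulled off before. Torque under 0.3 N m, most at first, where a springy gasket pushes the cap up with 6 N. The cap stays where it is turned to.
- cap_center (a point): Centre (half-way up) of the loose steel screw cap: round, finely ribbed, 54 to 56 mm wide, 30 mm high, about 90 g, hollow, open below. At the start it is screwed on the canister: centre 131 mm, top 146 mm above the bench, axes parallel to the canister's. z is the screw axis, out of the closed top.
- empty_bin: Empty blue shelf bin, fixed, 146 by 146 mm outside, walls and floor 4 mm. Origin: centre of its underside on the bench; its inner floor is at 4 mm. Its +x wall and side walls are 55 mm high (side walls 44 mm in the front 44 mm), its front (-x) wall 34 mm.
- full_bin: The same kind of blue bin, fixed, but filled with steel nuts to about 35 mm height. Not to be used. Origin as for the empty bin.
- squat_jar: Squat jar with a wide lid, 104 mm wide, 84 mm high, fixed. Not to be opened. Origin: centre of its underside.
- marker: Loose paint marker standing upright, 24 mm wide, 110 mm high. Origin: centre of its underside. Leave in place.
- glue: Loose small glue bottle standing upright, 26 mm wide, 85 mm high. Origin: centre of its underside. Leave in place.
- drill_tube: Loose grey drill tube standing upright, 24 mm wide, 70 mm high. Origin: centre of its underside. Leave in place.
- tape: Loose cardboard-brown tape roll lying on the lid of the squat jar, 84 mm wide, 24 mm high, its top 108 mm above the bench. Origin: centre of its underside. Leave in place.
- spanner: Loose spanner, 180 mm long, lying across the rims of the full bin, 55 mm above the bench. Origin: its middle. Leave in place.
- carton: Loose carton, 70 by 100 by 60 mm high, at the back. Origin: centre of its underside. Leave in place.
- spray_can: Loose spray can standing upright, 60 mm wide, 170 mm high, at the back. Origin: centre of its underside. Leave in place.
There are look-alikes about, which are no part of the job. Of the things shaped like the part that bears cap_center, the bare steel one is meant. What is shaped like the empty_bin but green is not meant.

How it is judged:
On the way, in this order (a step that is already met when the one before it is completed fails the run):
1. the cap is unscrewed past a quarter turn or so, still on its thread (angle between the x axis of cap_center and the x axis of canister, either way round above 1 rad and z of cap_center in the frame of canister between 0.1325 and 0.142 m and horizontal distance between cap_center and canister below 0.006 m and angle between cap_center's own z axis and vertical below 0.15 rad), for 0.1 s.
2. the cap is unscrewed on, to nearly half a turn or more, upright on the neck (angle between the x axis of cap_center and the x axis of canister, either way round below 0.55 rad and z of cap_center in the frame of canister between 0.138 and 0.146 m and horizontal distance between cap_center and canister below 0.006 m and angle between cap_center's own z axis and vertical below 0.15 rad), for 0.1 s.
3. the cap is lifted free of the neck (z of cap_center in the frame of canister above 0.165 m), for 0.05 s.
4. the cap is lowered, still in the fingers, to within about 10 mm of the floor of the empty bin (x of cap_center in the frame of empty_bin between -0.05 and 0.05 m and y of cap_center in the frame of empty_bin between -0.05 and 0.05 m and z of cap_center in the frame of empty_bin below 0.03 m and contact force between the fingers and cap above 0.5 N), for 0.05 s.
At the end, for the whole second after the job is handed in: The cap lies flat (within 0.15 rad) and at rest on the floor of the empty bin, its centre within 50 mm of the bin's centre in the bin's x and y and less than 27 mm above the bin's underside, released; no bystander moved by more than 30 mm (x of cap_center in the frame of empty_bin between -0.05 and 0.05 m and y of cap_center in the frame of empty_bin between -0.05 and 0.05 m and z of cap_center in the frame of empty_bin below 0.027 m and (angle between cap_center's own z axis and vertical below 0.15 rad or angle between cap_center's own z axis and vertical above 2.99 rad) and linear speed of cap below 0.02 m/s and contact force between the fingers and cap below 0.1 N); the robot touches nothing.
It fails at once if a loose bystander is moved by more than 30 mm (distance of any of marker, glue, drill_tube, tape, spanner, carton, spray_can from where it was at the start of the episode above 0.03 m).
It also fails if it takes over 58 s, if anything falls off the work surface, if the arm or the gripper's body presses on something with over 40 N, if the wrist force passes 120 N, or if a joint passes its speed limit or range.

## Working session

There is one attempt and no reset: what is moved stays moved. The work goes in short steps, Python scripts to look and compute and a tool call to move; the robot and the scene stay as the last step left them, time stands still between calls to the robot, and variables do not carry over. Pictures are saved under pics/ and viewed, at most 10 in all, crops included, and the job is handed in when it is done.

Besides the shell and the picture viewer there is one more tool, called after "Call:" as name(argument=value, ...), one argument or row to a line, values as JSON. move_arm: Moves the arm, as the interface text tells. Its arguments: {"type":"object","properties":{"deltas":{"type":"array","items":{"type":"array"}},"fingers":{"type":"number"}},"required":["deltas"]}

```bash
mkdir -p pics
cat > h.py <<'E'
import numpy as np, cv2
from workcell import bot
def ray(cam,u,v):
    c=bot.get_calibration(cam);K=np.array(c["camera_matrix"]);R=np.array(c["rotation"])
    if R.shape!=(3,3):
        from scipy.spatial.transform import Rotation as Q; R=Q.from_euler('xyz',R).as_matrix()
    d=np.linalg.inv(K)@[u,v,1]; return np.array(c["xyz"]),R@(d*[1,-1,-1])
def atz(cam,u,v,z):
    o,d=ray(cam,u,v); return o+d*(z-o[2])/d[2]
def proj(cam,p):
    c=bot.get_calibration(cam);K=np.array(c["camera_matrix"]);R=np.array(c["rotation"])
    if R.shape!=(3,3):
        from scipy.spatial.transform import Rotation as Q; R=Q.from_euler('xyz',R).as_matrix()
    q=K@((R.T@(np.array(p)-c["xyz"]))*[1,-1,-1]); return q[:2]/q[2]
E
python3 - <<'E'
from h import *
for c in("side","top"):
    cv2.imwrite(f"pics/{c}0.png",bot.read_camera(c)); print(c,bot.get_calibration(c))
    for l in("cap_center","canister","empty_bin","post_top","neck"):
        try:
            for r in bot.search_frame(c,l): print(c,l,round(r["conf"],2),np.round(r["box"]))
        except Exception as e: print(l,e)
print(bot.get_state(),bot.grip_point_offset)
E
```

```text
side {'camera_matrix': array([[449.08329233,   0.        , 276.53348616],
       [  0.        , 449.08329233, 211.68128837],
       [  0.        ,   0.        ,   1.        ]]), 'xyz': array([0.5701051 , 0.65183721, 0.8806262 ]), 'rotation': array([ 0.71220933,  0.01578505, -3.1406659 ])}
side cap_center 0.52 [295. 117.  18.  21.]
side cap_center 0.48 [335. 149.  21.  19.]
side canister 0.63 [290. 144.  41.  50.]
side empty_bin 0.97 [327. 379.  87.  82.]
side empty_bin 0.82 [204. 368. 103. 104.]
side post_top 0.95 [289. 145.  40.  53.]
side post_top 0.18 [296. 205.  60.  60.]
side neck 0.65 [292. 149.  44.  47.]
side neck 0.51 [292. 119.  18.  26.]
side neck 0.41 [318. 322.   7.  24.]
side neck 0.23 [327. 378.  84.  83.]
top {'camera_matrix': array([[542.75868161,   0.        , 286.63219804],
       [  0.        , 542.75868161, 211.49754911],
       [  0.        ,   0.        ,   1.        ]]), 'xyz': array([ 0.46331745, -0.00488396,  1.27875311]), 'rotation': array([ 0.10934974, -0.00389226, -1.58896773])}
top cap_center 0.89 [435. 234.  31.  28.]
top cap_center 0.73 [425. 287.  28.
[... 286 characters left out ...]
ck': 0.6, 'joint_pos': array([ 1.36062557e+00,  3.84684386e-01,  7.89273650e-03, -5.72560550e-05,
       -1.19399922e+00, -2.58578971e-01]), 'qvel': array([-0.00062536, -0.0020781 , -0.00013041, -0.00011764,  0.00051695,
        0.00056509]), 'effort': array([ 3.40550450e-04, -3.91829574e+01,  1.88531810e+01,  4.18881655e+00,
       -3.40889301e-04, -4.51530781e-06]), 'position': array([0.28231991, 0.55756661, 0.23131015]), 'ee_rot': array([ 3.14158432e+00,  5.28653350e-05, -4.68770800e-01]), 'contact_force': array([-0.49058132, -0.36027884,  0.13381272]), 'ft_torque': array([ 2.31941359e-02,  2.78383777e-02, -8.86187737e-05]), 'gripper_force': 0.0, 'gripper_width': 1.000835221000256} 0.0187
```

View pics/top0.png

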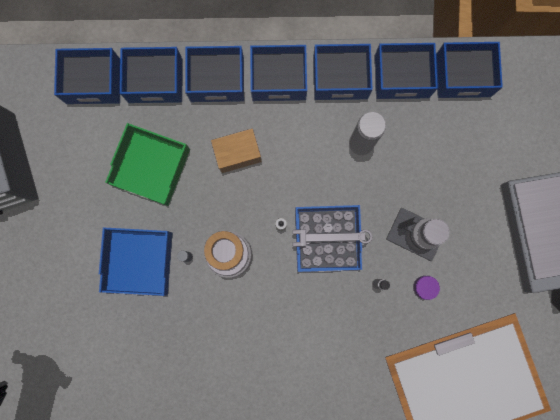

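View pics/side0.png

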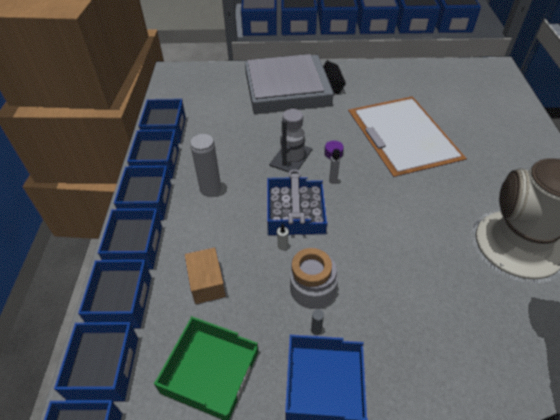

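The top view shows these cap-like things: a steel cap on the stand (435,234), a loose purple cap (427,288) and the squat jar's lid (223,252). I choose the bare steel one at (435,234). Of the open bins, the blue one (135,262) is empty, the green one (147,165) is a look-alike, and the one with nuts (329,239) is full.

Run:
```python
from h import *
a=cv2.imread("pics/top0.png")[190:280,370:470]; b=cv2.imread("pics/side0.png")[100:180,255:345]
cv2.imwrite("pics/crop1.png",np.hstack([cv2.resize(a,(400,360),interpolation=3),cv2.resize(b,(400,360),interpolation=3)]))
print("top cap",atz("top",435,234,.146)); print("side cap",atz("side",295,117,.131))
for u,v in((435,234),):
  pass
t=bot.trace("top","cap_center")
for r in t: print(r["conf"],r["box"])
for r in bot.trace("side","cap_center"): print('s',r["conf"],r["box"])
for r in bot.trace("top","empty_bin"):
    c,_=cv2.findContours(r["pixels"].astype(np.uint8),0,1); print(r["conf"],r["box"],cv2.minAreaRect(max(c,key=cv2.contourArea)))
for p in((103,230),(170,230),(167,295),(100,293)): print(p,atz("top",*p,.055))
```

```text
top cap [ 0.53471505 -0.32107493  0.146     ]
side cap [ 0.53310342 -0.33174295  0.131     ]
0.84 [426.4, 289.2, 24.5, 21.7]
0.61 [434.4, 233.9, 32.0, 25.8]
s 0.91 [293.6, 119.2, 19.1, 23.6]
s 0.69 [335.2, 149.1, 21.9, 17.9]
0.63 [146.7, 164.5, 88.6, 82.0] ((147.0, 164.0), (69.75651550292969, 65.30895233154297), 20.556045532226562)
0.59 [134.4, 262.7, 73.8, 68.8] ((134.73480224609375, 261.5386962890625), (71.11209869384766, 65.64598083496094), 3.012787342071533)
0.55 [415.2, 235.9, 52.7, 50.9] ((416.2000732421875, 233.6000213623047), (50.98234939575195, 35.77708435058594), 26.56505012512207)
(103, 230) [0.56291535 0.40303833 0.055     ]
(170, 230) [0.56021448 0.25198107 0.055     ]
(167, 295) [0.41510529 0.25789717 0.055     ]
(100, 293) [0.42225175 0.40708298 0.055     ]
```

View pics/crop1.png

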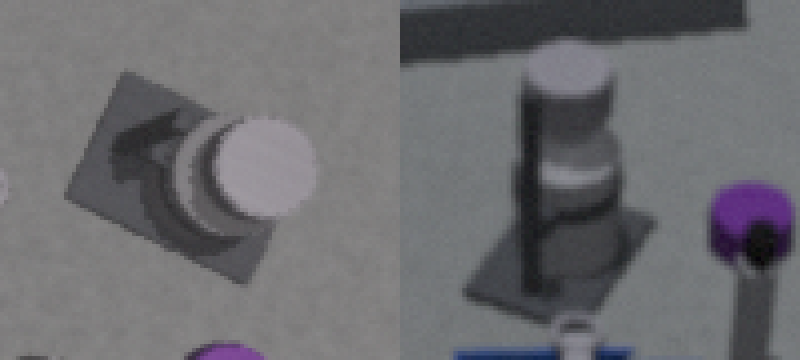

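The crop shows the grey cap on the canister (top view px 436.5,231.5). The plate's far edge has corners at (401,207) and (386,239), and the post is on that side.

Run:
```python
from h import *
print("cap top",atz("top",436.5,231.5,.146),"side",atz("side",292.8,115.1,.146))
A=atz("top",370+125/4,190+70/4,.008);B=atz("top",370+65/4,190+197/4,.008);C=atz("top",370+247/4,190+285/4,.008)
print(A,B,C,np.linalg.norm(A-B),np.linalg.norm(B-C))
x=(B-C)/np.linalg.norm(B-C); print("yaw x",np.degrees(np.arctan2(x[1],x[0])), np.degrees(np.arctan2(*(B-A)[[1,0]])))
print("axis",(A+B)/2-.068*x)
ctr=(A+B)/2-.068*x
print("post", ctr+.052*x, proj("side",np.r_[(ctr+.052*x)[:2],.165]))
# circle fit, cap brightness
from scipy import ndimage
for cam,z,(u,v) in(("top",.146,(436,231)),("side",.146,(293,115))):
  im=cv2.cvtColor(bot.read_camera(cam),6); im=im[v-30:v+30,u-30:u+30]
  th=im>(150 if cam=="top" else 125); l,n=ndimage.label(th); 
  k=l[30,30]; print(cam,im[30,30],k,(l==k).sum()); cy,cx=ndimage.center_of_mass(l==k); print(cx+u-30,cy+v-30,atz(cam,cx+u-30,cy+v-30,z))
for l in ("marker","glue","drill_tube","squat_jar","full_bin","spray_can"):
  r=bot.search_frame("top",l)
  for q in r[:2]:print(l,q["conf"],np.round(q["box"]),atz("top",*q["box"][:2],.05))
```

```text
cap top [ 0.53989614 -0.32446959  0.146     ] side [ 0.53946163 -0.32031051  0.146     ]
[ 0.60740692 -0.28290594  0.008     ] [ 0.53314672 -0.24463422  0.008     ] [ 0.47989123 -0.34894244  0.008     ] 0.08354221094791478 0.1171168341836345
yaw x 62.9530091963128 152.73463217665042
axis [ 0.53935578 -0.32433319  0.008     ]
post [ 0.56300128 -0.27802022  0.008     ] [284.06017864 119.33980144]
top 150 0 3463
435.6477043026278 230.38521513138897 [ 0.54226518 -0.32279641  0.146     ]
side 130 2 144
292.8333333333333 114.46527777777777 [ 0.53931102 -0.32304231  0.146     ]
marker 0.65 [381. 285.  16.   9.] [ 0.42833315 -0.22053707  0.05      ]
squat_jar 0.91 [230. 256.  41.  45.] [0.49961447 0.11792746 0.05      ]
full_bin 0.93 [329. 239.  64.  69.] [ 0.53374229 -0.1064995   0.05      ]
spray_can 0.65 [369. 134.  35.  43.] [ 0.7756866  -0.20515543  0.05      ]
spray_can 0.37 [412. 235.  52.  51.] [ 0.54011193 -0.29556249  0.05      ]
```

Both views put the screw axis at about (0.540, -0.3235), with the post at yaw 63°. Line-of-fingers strokes will run from 96° to 208° (tool yaw -172° to -62°), which keeps clear of the post. Next I travel over at height.

Call:
move_arm(
  deltas=[
    [[17, -58, 5], -10],
    [[34, -116, 10], -20],
    [[51, -174, 10], -30],
    [[68, -232, 10], -40],
    [[85, -290, 10], -50],
  ],
  fingers=1,
)

```text
clock: 1.78
position: [0.3676, 0.2658, 0.2417]
ee_rot: [-3.141, 0.001, -1.347]
contact_force: [1.4, -0.6, -0.2]
gripper_width: 0.998
gripper_force: 0.0
```

Call:
move_arm(
  deltas=[
    [[17, -58, 0], -10],
    [[34, -116, 0], -20],
    [[51, -174, 0], -30],
    [[68, -232, 0], -40],
    [[85, -290, 0], -50],
  ],
)

```text
clock: 2.4
position: [0.4527, -0.0243, 0.2419]
ee_rot: [-3.141, 0.001, -2.219]
contact_force: [1.3, 1.7, 0.2]
gripper_width: 0.999
gripper_force: 0.0
```

Call:
move_arm(
  deltas=[
    [[17, -58, 0], -9],
    [[34, -116, 0], -18],
    [[51, -174, 0], -27],
    [[68, -232, 0], -36],
    [[85, -290, 0], -45],
  ],
)

```text
clock: 3.02
position: [0.5378, -0.3145, 0.2415]
ee_rot: [-3.141, 0.0, -3.005]
contact_force: [1.7, 0.7, 0.1]
gripper_width: 1.001
gripper_force: 0.0
```

Call:
move_arm(
  deltas=[
    [[2, -9, 0], 0],
    [[2, -9, -30], 0],
    [[2, -9, -60], 0],
    [[2, -9, -60], 0],
  ],
)

```text
clock: 3.52
position: [0.5377, -0.3201, 0.179]
ee_rot: [3.139, -0.005, -2.998]
contact_force: [-0.6, -0.0, -0.0]
gripper_width: 0.997
gripper_force: 0.0
```

Run:
```python
from h import *
s=bot.get_state();print(s["position"],s["joint_pos"])
a=bot.read_camera("top")[180:280,380:480]; b=bot.read_camera("side")[70:170,240:340]
cv2.imwrite("pics/c2.png",np.hstack([cv2.resize(a,(400,400),interpolation=3),cv2.resize(b,(400,400),interpolation=3)]))
```

```text
[ 0.53772619 -0.32013739  0.17897411] [-2.79124202e-01  4.27850120e-01 -6.02482464e-02 -7.72774255e-04
 -1.08859620e+00 -1.14820607e+00]
```

View pics/c2.png

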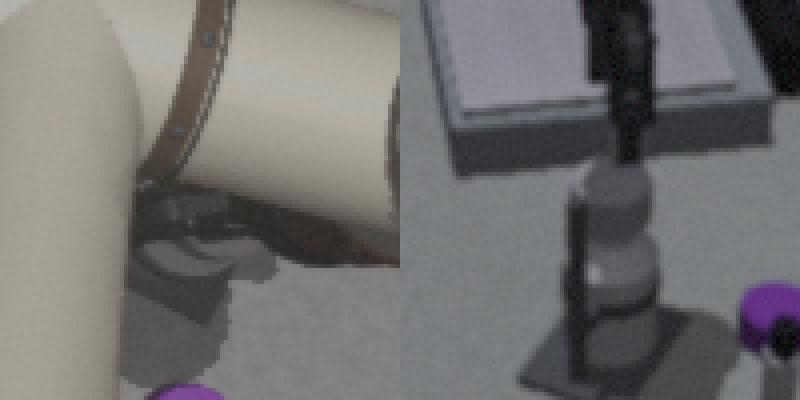

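The side view shows the open finger in front of the cap, roughly centred on it (297,107). In the top view the arm covers the cap. I let the arm settle, then descend.

Call:
move_arm(
  deltas=[
    [[0, 0, 0], 0],
    [[0, 0, 0], 0],
  ],
)

```text
clock: 3.88
position: [0.5399, -0.3215, 0.1827]
ee_rot: [-3.14, 0.002, -2.999]
contact_force: [0.6, -0.6, 0.8]
gripper_width: 0.996
gripper_force: 0.0
```

Call:
move_arm(
  deltas=[
    [[0, -2, -25], 0],
    [[0, -2, -50], 0],
    [[0, -2, -70], 0],
    [[0, -2, -70], 0],
    [[0, -2, -70], 0],
  ],
)

```text
clock: 4.5
position: [0.5402, -0.3238, 0.1126]
ee_rot: [-3.14, 0.002, -2.999]
contact_force: [0.6, -0.6, 0.9]
gripper_width: 1.001
gripper_force: 0.0
```

Call:
move_arm(
  deltas=[
    [[0, 0, 0], 0],
    [[0, 0, 0], 0],
    [[0, 0, 0], 0],
    [[0, 0, 0], 0],
    [[0, 0, 0], 0],
  ],
  fingers=-1,
)

```text
clock: 5.12
position: [0.54, -0.3239, 0.1126]
ee_rot: [-3.14, 0.002, -2.999]
contact_force: [-1.4, -0.3, 5.8]
gripper_width: 0.618
gripper_force: 63.0
```

Call:
move_arm(
  deltas=[
    [[0, 0, 0.5], 10],
    [[0, 0, 1.1], 20],
    [[0, 0, 1.6], 30],
    [[0, 0, 2.2], 40],
    [[0, 0, 2.7], 50],
  ],
)

```text
clock: 5.75
position: [0.5395, -0.3244, 0.1144]
ee_rot: [-3.14, -0.001, -2.121]
contact_force: [-0.1, -3.0, 2.5]
gripper_width: 0.625
gripper_force: 62.8
```

Call:
move_arm(
  deltas=[
    [[0, 0, 0.5], 10],
    [[0, 0, 1.1], 20],
    [[0, 0, 1.6], 30],
    [[0, 0, 2.2], 40],
    [[0, 0, 2.7], 50],
  ],
)

```text
clock: 6.38
position: [0.54, -0.3242, 0.1171]
ee_rot: [-3.14, -0.002, -1.249]
contact_force: [0.4, -2.4, 1.6]
gripper_width: 0.62
gripper_force: 62.8
```

Call:
move_arm(
  deltas=[
    [[0, 0, 0.5], 10],
    [[0, 0, 0.5], 10],
    [[0, 0, 0.5], 10],
  ],
)

```text
clock: 6.75
position: [0.5401, -0.3239, 0.1176]
ee_rot: [-3.14, -0.002, -1.082]
contact_force: [0.8, -2.1, 1.9]
gripper_width: 0.621
gripper_force: 62.8
```

Call:
move_arm(
  deltas=[
    [[0, 0, 0], 0],
    [[0, 0, 0], 0],
    [[0, 0, 0], 0],
    [[0, 0, 0], -10],
    [[0, 0, 0], -20],
  ],
  fingers=0.8,
)

```text
clock: 7.38
position: [0.5391, -0.3232, 0.1169]
ee_rot: [3.141, 0.001, -1.435]
contact_force: [-0.5, -0.5, -0.5]
gripper_width: 0.901
gripper_force: 0.0
```

Call:
move_arm(
  deltas=[
    [[0, 0, 0], -10],
    [[0, 0, 0], -20],
    [[0, 0, 0], -30],
    [[0, 0, 0], -40],
    [[0, 0, 0], -50],
  ],
)

```text
clock: 8.0
position: [0.5391, -0.3232, 0.1169]
ee_rot: [3.141, -0.0, -2.308]
contact_force: [-0.8, 0.5, -0.2]
gripper_width: 0.896
gripper_force: 0.0
```

Call:
move_arm(
  deltas=[
    [[0, 0, 0], -10],
    [[0, 0, 0], -20],
    [[0, 0, 0], -30],
    [[0, 0, 0], -40],
    [[0, 0, 0], -40],
  ],
)

```text
clock: 8.62
position: [0.5391, -0.3233, 0.117]
ee_rot: [3.141, -0.001, -2.998]
contact_force: [-0.6, -0.9, -0.1]
gripper_width: 0.896
gripper_force: 0.0
```

Call:
move_arm(
  deltas=[
    [[0, 0, 0], 0],
    [[0, 0, 0], 0],
    [[0, 0, 0], 0],
    [[0, 0, 0], 0],
    [[0, 0, 0], 0],
  ],
  fingers=-1,
)

```text
clock: 9.25
position: [0.5397, -0.3238, 0.1177]
ee_rot: [-3.141, 0.001, -2.999]
contact_force: [0.1, -1.8, 3.0]
gripper_width: 0.618
gripper_force: 62.7
```

Call:
move_arm(
  deltas=[
    [[0, 0, 0.5], 10],
    [[0, 0, 1.1], 20],
    [[0, 0, 1.6], 30],
    [[0, 0, 2.2], 40],
    [[0, 0, 2.7], 50],
  ],
)

```text
clock: 9.88
position: [0.5391, -0.3243, 0.1203]
ee_rot: [-3.141, -0.001, -2.121]
contact_force: [-1.1, -4.3, 2.3]
gripper_width: 0.621
gripper_force: 62.9
```

Call:
move_arm(
  deltas=[
    [[0, 0, 0.5], 8],
    [[0, 0, 1.1], 16],
    [[0, 0, 1.6], 24],
    [[0, 0, 1.8], 30],
    [[0, 0, 1.8], 30],
  ],
)

```text
clock: 10.5
position: [0.5394, -0.3242, 0.1221]
ee_rot: [-3.141, -0.001, -1.604]
contact_force: [0.1, -4.3, 2.2]
gripper_width: 0.62
gripper_force: 62.9
```

Call:
move_arm(
  deltas=[
    [[0, 0, 0.5], 10],
    [[0, 0, 1.1], 20],
    [[0, 0, 1.6], 30],
    [[0, 0, 1.8], 34],
    [[0, 0, 1.8], 34],
  ],
)

```text
clock: 11.12
position: [0.5397, -0.3244, 0.1239]
ee_rot: [-3.141, -0.002, -1.011]
contact_force: [0.4, -5.2, 1.3]
gripper_width: 0.619
gripper_force: 63.0
```

Call:
move_arm(
  deltas=[
    [[0, 0, 2], 0],
    [[0, 0, 4], 0],
    [[0, 0, 4], 0],
  ],
)

```text
clock: 11.5
position: [0.5396, -0.3243, 0.1265]
ee_rot: [3.141, -0.001, -1.012]
contact_force: [1.4, -7.0, -3.6]
gripper_width: 0.623
gripper_force: 64.2
```

Call:
move_arm(
  deltas=[
    [[0, 0, 1], 0],
    [[0, 0, 2], 0],
    [[0, 0, 2], 0],
  ],
)

```text
clock: 11.88
position: [0.5396, -0.3242, 0.128]
ee_rot: [3.141, -0.001, -1.012]
contact_force: [2.6, -7.3, -5.0]
gripper_width: 0.621
gripper_force: 64.0
```

Call:
move_arm(
  deltas=[
    [[-0.4, 1.2, 2], 0],
    [[-0.4, 1.2, 4], 0],
    [[-0.4, 1.2, 6], 0],
    [[-0.4, 1.2, 6], 0],
  ],
)

```text
clock: 12.38
position: [0.5385, -0.3224, 0.1349]
ee_rot: [3.14, 0.001, -1.011]
contact_force: [-0.6, -4.8, -0.6]
gripper_width: 0.619
gripper_force: 65.6
```

Call:
move_arm(
  deltas=[
    [[0, 0, 10], 0],
    [[0, 0, 30], 0],
    [[0, 0, 60], 0],
    [[0, 0, 90], 0],
    [[0, 0, 90], 0],
  ],
)

```text
clock: 13.0
position: [0.5402, -0.3218, 0.2288]
ee_rot: [-3.137, -0.004, -1.009]
contact_force: [0.1, 0.4, -1.6]
gripper_width: 0.622
gripper_force: 65.7
```

Run:
```python
from h import *
s=bot.get_state();print(s["position"],s["ee_rot"],s["contact_force"],s["joint_pos"][0])
b=bot.read_camera("side");cv2.imwrite("pics/c3.png",cv2.resize(b[20:180,200:400],(800,600)))
a=bot.read_camera("top");cv2.imwrite("pics/top3.png",a)
cv2.imwrite("pics/bin.png",cv2.resize(a[215:305,85:205],(800,600),interpolation=3))
m=cv2.inRange(cv2.cvtColor(a,cv2.COLOR_BGR2HSV),(100,130,40),(125,255,255))[200:320,80:190]
c,_=cv2.findContours(m,0,1);c=max(c,key=cv2.contourArea);r=cv2.minAreaRect(c);print(r)
bx=cv2.boxPoints(r)+[80,200]
print([np.round(atz("top",*p,.05),3) for p in bx])
for r in bot.search_frame("top","drill_tube")+bot.search_frame("side","drill_tube"): print(r)
```

```text
[ 0.54019916 -0.32177896  0.22881511] [-3.13733727 -0.00396016 -1.00941302] [ 0.0973832   0.40733868 -1.58777564] -0.28052635568587886
((53.70769500732422, 61.26153564453125), (68.33906555175781, 64.45616149902344), 3.1798300743103027)
[array([0.425, 0.414, 0.05 ]), array([0.57 , 0.408, 0.05 ]), array([0.558, 0.254, 0.05 ]), array([0.414, 0.261, 0.05 ])]
{'box': [318.8, 322.1, 14.3, 27.9], 'conf': 0.62}
```

View pics/c3.png

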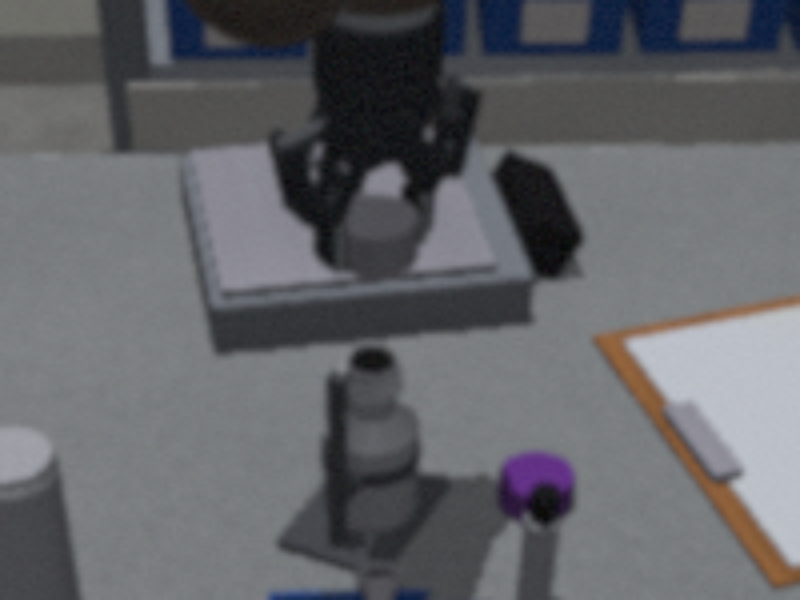

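View pics/bin.png

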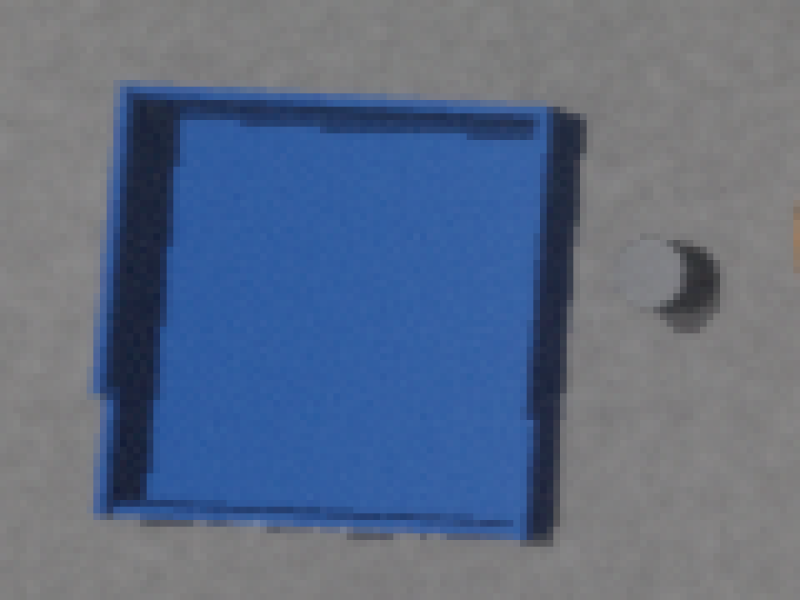

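The cap is clear of the neck and held upright in the fingers (side view, about px 294,82), and the neck is bare. The bin's rim corners are at about (103.3,227.8), (167.5,231.2), (164.5,296) and (100,292.2), and the drill tube is at (183,256).

Run:
```python
from h import *
P=[atz("top",103.3,227.8,.055),atz("top",167.5,231.2,.055),atz("top",164.5,296,.034),atz("top",100,292.2,.034)]
P=np.array(P);print(P.round(4),P.mean(0))
for i in range(4): d=P[(i+1)%4]-P[i]; print(np.linalg.norm(d[:2]),np.degrees(np.arctan2(d[1],d[0])))
print(atz("top",183,256,.07))
```

```text
[[0.5679 0.4025 0.055 ]
 [0.5576 0.2576 0.055 ]
 [0.4121 0.2681 0.034 ]
 [0.4233 0.4142 0.034 ]] [0.49024145 0.33557513 0.0445    ]
0.14521520134023305 -94.06120905355878
0.14583556590397787 175.89115531634064
0.14656215605172435 85.61571910206304
0.14501651356530404 -4.640382565136051
[0.50067731 0.21971247 0.07      ]
```

Call:
move_arm(
  deltas=[
    [[-4, 30, 0], -3],
    [[-8, 80, 0], -6],
    [[-12, 135, 0], -10],
    [[-16, 190, 0], -14],
    [[-20, 245, 0], -18],
  ],
)

```text
clock: 13.82
position: [0.5179, -0.0755, 0.2243]
ee_rot: [3.139, 0.001, -1.327]
contact_force: [0.8, 0.3, -1.3]
gripper_width: 0.617
gripper_force: 65.7
```

Call:
move_arm(
  deltas=[
    [[-4, 55, 0], -4],
    [[-8, 110, 0], -8],
    [[-12, 165, 0], -12],
    [[-16, 220, 0], -16],
    [[-20, 275, 0], -18],
  ],
)

```text
clock: 14.45
position: [0.4978, 0.1993, 0.2244]
ee_rot: [3.14, -0.001, -1.639]
contact_force: [1.0, -0.1, -1.5]
gripper_width: 0.623
gripper_force: 65.7
```

Call:
move_arm(
  deltas=[
    [[-4, 50, 0], 0],
    [[-8, 95, 0], 0],
    [[-10, 130, 0], 0],
    [[-10, 138, 0], 0],
    [[-10, 138, 0], 0],
  ],
)

```text
clock: 15.08
position: [0.4885, 0.3355, 0.2243]
ee_rot: [3.14, -0.002, -1.638]
contact_force: [0.0, -0.4, -1.3]
gripper_width: 0.622
gripper_force: 65.7
```

Call:
move_arm(
  deltas=[
    [[0, 0, 0], 0],
    [[0, 0, 0], 0],
  ],
)

```text
clock: 15.32
position: [0.4891, 0.3347, 0.2257]
ee_rot: [3.142, -0.0, -1.639]
contact_force: [0.0, 0.2, -1.6]
gripper_width: 0.619
gripper_force: 65.7
```

Call:
move_arm(
  deltas=[
    [[1, 1, -45], 0],
    [[1, 1, -90], 0],
    [[1, 1, -130], 0],
    [[1, 1, -165], 0],
    [[1, 1, -185], 0],
  ],
)

```text
clock: 15.95
position: [0.4895, 0.3353, 0.0387]
ee_rot: [3.14, -0.002, -1.639]
contact_force: [0.7, 0.2, -1.4]
gripper_width: 0.621
gripper_force: 65.7
```

Call:
move_arm(
  deltas=[
    [[0, 0, -10], 0],
    [[0, 0, -20], 0],
    [[0, 0, -25], 0],
    [[0, 0, -28], 0],
    [[0, 0, -28], 0],
  ],
)

```text
clock: 16.58
position: [0.4901, 0.3369, 0.0128]
ee_rot: [-3.141, 0.0, -1.638]
contact_force: [-0.2, 0.7, -1.6]
gripper_width: 0.622
gripper_force: 65.7
```

Run:
```python
from h import *
s=bot.get_state();print(s["position"],s["contact_force"])
b=bot.read_camera("side");cv2.imwrite("pics/c4.png",cv2.resize(b[280:420,240:420],(770,600)))
```

```text
[0.49005247 0.33689673 0.01276032] [-0.16985458  0.66648419 -1.63786672]
```

View pics/c4.png

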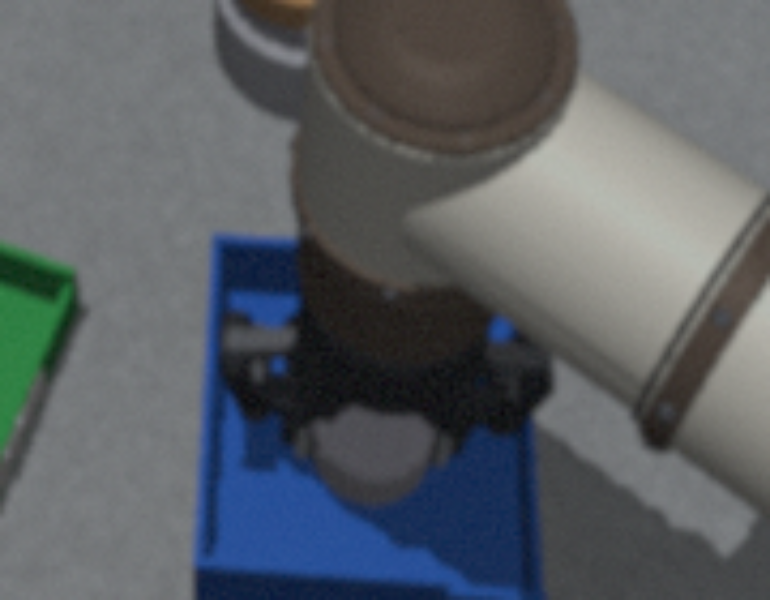

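The cap (px 328,386) is just above the bin floor, near the centre, with the fingers clear of the walls. I lower it the last bit slowly.

Call:
move_arm(
  deltas=[
    [[0, 0, -3], 0],
    [[0, 0, -6], 0],
    [[0, 0, -9], 0],
    [[0, 0, -10], 0],
    [[0, 0, -10], 0],
  ],
)

```text
clock: 17.25
position: [0.4899, 0.3367, 0.0024]
ee_rot: [3.141, -0.0, -1.638]
contact_force: [0.7, 0.2, -1.4]
gripper_width: 0.618
gripper_force: 65.7
```

Call:
move_arm(
  deltas=[
    [[0, 0, -1], 0],
    [[0, 0, -1], 0],
  ],
)

```text
clock: 17.5
position: [0.4899, 0.3368, 0.0015]
ee_rot: [-3.142, 0.0, -1.638]
contact_force: [0.2, -1.3, -1.1]
gripper_width: 0.621
gripper_force: 65.7
```

Call:
move_arm(
  deltas=[
    [[0, 0, -1], 0],
    [[0, 0, -1], 0],
  ],
)

```text
clock: 17.75
position: [0.4901, 0.3369, 0.0009]
ee_rot: [-3.141, 0.0, -1.638]
contact_force: [0.0, 0.5, 2.4]
gripper_width: 0.618
gripper_force: 66.1
```

Contact with the floor. I release, then go straight up.

Call:
move_arm(
  deltas=[
    [[0, 0, 0], 0],
    [[0, 0, 0], 0],
    [[0, 0, 0], 0],
    [[0, 0, 0], 0],
  ],
  fingers=0.7,
)

```text
clock: 18.25
position: [0.49, 0.3368, 0.0005]
ee_rot: [-3.142, 0.0, -1.638]
contact_force: [-0.7, -0.4, 0.5]
gripper_width: 0.855
gripper_force: 0.0
```

Call:
move_arm(
  deltas=[
    [[0, 0, 10], 0],
    [[0, 0, 30], 0],
    [[0, 0, 70], 0],
    [[0, 0, 120], 0],
    [[0, 0, 170], 0],
  ],
)

```text
clock: 18.88
position: [0.4898, 0.3366, 0.1728]
ee_rot: [-3.141, 0.0, -1.638]
contact_force: [0.6, 0.7, -0.3]
gripper_width: 0.851
gripper_force: 0.0
```

Call:
move_arm(
  deltas=[
    [[-10, -30, 20], 0],
    [[-20, -90, 20], 0],
    [[-30, -150, 20], 0],
    [[-30, -180, 20], 0],
    [[-30, -180, 20], 0],
  ],
)

```text
clock: 19.5
position: [0.4597, 0.155, 0.1916]
ee_rot: [-3.14, 0.001, -1.641]
contact_force: [0.3, 0.8, -0.1]
gripper_width: 0.85
gripper_force: 0.0
```

Run:
```python
from h import *
s=bot.get_state();print(s["position"],s["contact_force"],s["qvel"].round(3))
cv2.imwrite("pics/s5.png",bot.read_camera("side"))
```

```text
[0.45966556 0.1550208  0.19159608] [ 0.26816611  0.7948263  -0.1158295 ] [ 0.035  0.029  0.033  0.002  0.009 -0.013]
```

View pics/s5.png

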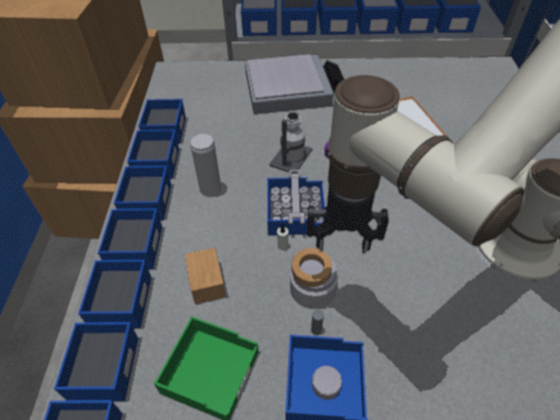

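The cap lies flat in the middle of the empty blue bin (327,382), the bystanders that show are where they were, and the arm is clear.

```bash
python3 -c "
from workcell import bot
print(bot.job_done())"
```

```text
the job is handed in; nothing more can be done
None
```

I unscrewed the steel cap in two strokes, lowered it by hand onto the empty blue bin's floor, where it lies flat and released, and handed the job in at about 20 s of the 58 s; the judge's result was not shown.

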